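# Nest the potting-class pots in the foam box

## Task

Put the three brown fibre pots away as one nested stack. First stand the toppled pot upright on the mat and let go of it; then nest it and the one on the table, in either order, fully home in the pot that is standing in the foam box, so that the stack stands straight on the box floor. Leave the spray bottle, the jar and the little amber bottle standing where they are.

Things in the scene. Friction and masses are not known exactly. Their poses are not given: they have to be found in the camera images.
- pot_base: brown fibre pot upright in the foam box. All 3 pots alike: 72 mm high, bottom 36 mm wide, tapering body 57 mm wide at 50 mm height, then a cylindrical collar 66 mm wide from 52 to 72 mm with 2 mm lugs below (mouth 61 mm); walls 2.5 mm, 60 g. Origin: underside centre, z to the mouth. Nested, the lugs rest on the rim below: origin 22 mm above the lower's, about 2 mm side play.
- pot_spare: pot of the same shape and origin as pot_base, upright on the table in the row of things between box and mat.
- pot_tipped: pot of the same shape and origin as pot_base. At the start it lies on its side on the mat, on bottom edge and collar: its z axis (towards the mouth) is level but for 16 degrees that the mouth points up; origin 17 mm and middle of the collar 35 mm above the mat's top. The mouth may point any way. It can roll if pushed.
- box: white open foam box fixed to the table, 230 (x) by 280 (y) mm outside, 100 mm high, walls and floor 15 mm thick; it stands to the left or to the right. Origin: centre of the underside, z up.
- mat: dark rubber mat fixed to the table, 240 by 240 mm, 4 mm thick, on the other side from the box. Origin: centre of the underside, z up, sides along x and y.
- spray: spray bottle standing in the row between box and mat: clear body 60 mm across, green head that sticks out to its -x as far as 52 mm from the axis, 158 mm tall. Origin: centre of the underside, z up.
- jar: glass jar with steel lid standing in the same row, 60 mm across, 110 mm tall. Origin: centre of the underside, z up.
- fert: small amber bottle standing on the floor of the foam box beside the pot, 34 mm across, 90 mm tall. Origin: centre of the underside, z up.
Not all that is in view belongs to the job. What is shaped like the pot_base but blue or turquoise is not meant. What is shaped like the pot_spare but blue is not meant.

How it is judged:
By the outcome, as a careful person would: the job done as asked, in the order asked, and still so for the second after the job is handed in, with the robot touching nothing.
It also fails if it takes over 72 s, if anything falls off the work surface, if the arm or the gripper's body presses on something with over 40 N, if the wrist force passes 120 N, or if a joint passes its speed limit or range.

## Robot

A 6-joint arm with a two-finger parallel gripper is mounted at the origin on the work surface. World frame = base frame: x ahead of the robot, y to its left, z up, the work surface at z = 0. Lengths are in mm, angles in rad, forces in N, time in s.
With the tool pointing down it reaches from about 350 to 775 mm from the base axis. Payload 7.3 kg.
Tool frame: the origin (TCP) lies on the centre line of the jaws, within the pads' length; the fingertips stand 14 mm ahead of it and the grasp point (between the pads) lies 5 mm behind it; z points along the fingers, y is the line along which they close (so a half turn about z gives the same grasp; the last joint's range is limited). The gripper opens to 92 mm and grips with 3 to 60 N. Pads are 19 mm wide; open, the fingers measure 130 mm over their backs; the gripper's body (75 mm by 190 mm) begins 47 mm behind the grasp point.
Start: joints at [1.158, 0.342, 1.524, -0, 1.275, -0.146], TCP at [138.399, 506.45, 217.141] pointing down, gripper open.
Joint ranges: [-2.53, 2.53], [-0.77, 2.02], [0.04, 2.7], [-1, 4.14], [0.28, 2.66], [-3.11, 3.11]. Speed limits (rad/s): [2.57, 2.57, 3.14, 3.14, 3.14, 3.14].

## Interface

Orientations are given as [roll, pitch, yaw] about the fixed x, y, z axes, in that order (R = Rz(yaw) Ry(pitch) Rx(roll)).
In Python, from plant import get_obs, capture, bot, spot_in, trace, pinpoint gives the robot as it stands.
- The arm moves only by the tool play_rows, never from a script. Its argument "rows" is a list of rows, each a list of 2 entries, a list of its own where there are three numbers: the shift along the world's x, y, z in units of 3 cm (1.0 is 3 cm), then the turn, a rotation vector about the world's x, y, z in units of 8 degrees (1.0 is 8 degrees). A call has 1 to 12 rows; each row shifts and turns the commanded pose from where the row before left it; what a row does not reach is not made up. A row lasts 1/8 s, in which the tool goes at most 62.5 mm and 10.7 degrees, less where a joint would pass 70% of its speed; a pose out of reach is approached as far as the arm can. A call with a number of a shift or a turn outside -1 to 1 is refused whole. A call with a gripper value outside its range is refused whole. "hand" is the opening, from -1 (shut) to 1 (fully open), set as the call begins (left out, the last holds). The fingers move at their own pace and stop on an object; the grip force is fixed at half the most. Time passes only in rows, so rows that do not move let the fingers close. It gives the time, the measured TCP pose, the force, the opening and the grip force at its end, in the units of the state.
- get_obs(): the state, without advancing time (a new reading comes with each control period).
- capture(name): name is "side" or "top" or "wrist"; returns a dict with "frame" (400x640x3 uint8, red, green, blue), "fov_y" (degrees; the focal length in pixels is half the picture's height over the tangent of half this angle, whatever the lens; pixels are square), "cx", "cy" (the principal point, pixels), "rvec" (rotation vector, rad) and "tvec" (3), from world to camera coordinates, as OpenCV has them; the wrist camera has in their place "hand_eye" (4x4, takes a point from camera to tool coordinates, whose origin is the TCP and whose axes are the flange's). Camera axes: x right, y down, z forward; pixel columns grow to the right and rows downward; lengths in mm; the calibration is good to about 2 mm. The wrist camera is an equidistant fisheye: a pixel r from the principal point sees the ray r / f radians off the axis. A picture is of the moment at which its call begins: read the wrist's pose just before it. There is no depth.
- bot.close_job(): hands the job in; it is judged then, once.
Trained networks look in the newest picture that a camera, given by its name, has taken for a name from the list of things; names that differ only in an ending like _2 or _b are one class to them, and where a whole thing is asked for, a point or a joint stands for the part that bears it (a point fixed in the world has none). Each returns a list of dicts, best first, with "p" (0 to 1); they miss things now and then, are a little off and sometimes report something else, mostly with a low value. They report only what shows in the picture. A call takes as long as a camera call. They do not tell look-alikes from the thing itself.
- spot_in(query, camera): "at" ([row, column] in pixels, amid what is visible of it).
- trace(query, camera): "mask" (400x640 bool, what is visible of it) and "at" ([row, column] in pixels, amid what is visible of it).
- pinpoint(query, camera): "at" ([row, column] in pixels: a listed point, or the origin of a listed thing).
The state is a dict: "time": time; "joint_positions": joint angles; "dq": joint speeds; "tau": joint torques, N m; "tool_pos": TCP position; "tcp_rot": TCP orientation; "contact_force": force on the tool from outside, world axes, zero at the start; "moment": the same for the moment, N m; "grip_width": finger opening in mm; "finger_force": force on a finger pad.
Only numpy, scipy, OpenCV 4.12 (cv2) and the standard library are available. Lean on these libraries where they do the work, as an engineer would, in place of code of your own. Each camera call takes 0.05 s, during which the arm holds its last target. There are 200 camera calls.

## Working session

There is one attempt and no reset: what is moved stays moved. The work goes in short steps, Python scripts to look and compute and a tool call to move; the robot and the scene stay as the last step left them, time stands still between calls to the robot, and variables do not carry over. Pictures are saved under pics/ and viewed, at most 10 in all, crops included, and the job is handed in when it is done.

Besides the shell and the picture viewer there is one more tool, called by a JSON object that holds its "api" and its "payload", one argument or row to a line. play_rows: Moves the arm, as the interface text tells. Shifts and turns lie within -1 to 1; 1 stands for 3 cm of shift or 8 degrees of turn. Its arguments: {"type":"object","properties":{"rows":{"type":"array"},"hand":{"type":"number"}},"required":["rows"]}

```bash
mkdir -p pics; ls
cat > h.py <<'E'
import numpy as np, cv2
from plant import get_obs, capture, bot, spot_in, trace, pinpoint
from scipy.spatial.transform import Rotation as R
def f_of(c): return 200/np.tan(np.radians(c["fov_y"])/2)
def ray(c,at):
    f=f_of(c); Rm=R.from_rotvec(np.ravel(c["rvec"])).as_matrix()
    d=np.array([(at[1]-c["cx"])/f,(at[0]-c["cy"])/f,1.])
    o=-Rm.T@np.ravel(c["tvec"]); return o,Rm.T@d
def wray(c,at,o):
    f=f_of(c); u=np.array([at[1]-c["cx"],at[0]-c["cy"]]); r=np.hypot(*u); t=r/f
    d=np.array([*(u/max(r,1e-9)*np.sin(t)),np.cos(t)])
    H=np.array(c["hand_eye"]); T=R.from_euler("xyz",o["tcp_rot"]).as_matrix()
    return T@H[:3,3]+np.array(o["tool_pos"]), T@H[:3,:3]@d
def atz(od,z): o,d=od; return (o+d*(z-o[2])/d[2]).round(1)
def proj(c,P):
    f=f_of(c); K=np.array([[f,0,c["cx"]],[0,f,c["cy"]],[0,0,1.]])
    return cv2.projectPoints(np.float64(P).reshape(-1,1,3),np.float64(c["rvec"]),np.float64(c["tvec"]),K,None)[0][:,0]
def tri(rays):
    A=0;b=0
    for o,d in rays:
        d=d/np.linalg.norm(d);M=np.eye(3)-np.outer(d,d);A=A+M;b=b+M@o
    return np.linalg.solve(A,b).round(1)
def save(c,n): cv2.imwrite(f"pics/{n}.png",c["frame"][:,:,::-1])
E
python3 - <<'E'
from h import *
o=get_obs(); print(o)
C={}
for n in("side","top","wrist"):
    C[n]=capture(n); save(C[n],n+"0")
    c=C[n]; print(n,c["fov_y"],c["cx"],c["cy"],c.get("rvec"),c.get("tvec"),c.get("hand_eye"))
    for q in("pot_base","box","mat","spray","jar","fert"):
        print(n,q,[(np.round(d["at"]).tolist(),round(d["p"],2)) for d in pinpoint(q,n)],[(np.round(d["at"]).tolist(),round(d["p"],2)) for d in spot_in(q,n)])
cv2.imwrite("pics/both.png",cv2.resize(np.vstack([C["side"]["frame"],C["top"]["frame"]])[:,:,::-1],(480,600)))
E
```

```text
pics
{'time': 0.0, 'joint_positions': array([ 1.15798488e+00,  3.42695970e-01,  1.52499991e+00, -7.69702077e-06,
        1.27536804e+00, -1.45967456e-01]), 'dq': array([ 0.00015264, -0.00041354,  0.00068733,  0.00158532,  0.00111828,
       -0.00095781]), 'tau': array([ 1.40263772e-03, -4.31230617e+01, -2.44223428e+01,  7.17768981e-02,
        5.59402665e-02, -1.32312734e-04]), 'tool_pos': array([138.23688191, 506.05453589, 216.46481637]), 'tcp_rot': array([-3.14013597e+00, -2.06712524e-04,  2.87475075e+00]), 'contact_force': array([ 0.42091374, -0.15495598,  1.65358139]), 'moment': array([-0.01039262, -0.00977856, -0.00173962]), 'finger_force': 0.0, 'grip_width': 91.94579890892052}
side 54.834925753996565 314.3999563814001 191.01175224917202 [ 0.37591195 -2.61325348  1.48135818] [504.20639548 127.94362409 889.24317784] None
side pot_base [([274.0, 298.0], 0.86), ([272.0, 206.0], 0.74)] [([256.0, 298.0], 0.83), ([255.0, 204.0], 0.65)]
side box [([289.0, 294.0], 0.85), ([206.0, 304.0], 0.6)] [([288.0, 285.0], 0.66)]
side mat [([158.0, 336.0], 0.8)] [([161.0, 326.0], 0.63), ([302.0, 29
[... 619 characters left out ...]
0.67)] [([214.0, 336.0], 0.89)]
top jar [([199.0, 237.0], 0.19)] [([133.0, 324.0], 0.94)]
top fert [([214.0, 197.0], 0.49)] [([216.0, 192.0], 0.65), ([197.0, 232.0], 0.65)]
wrist 65.70646984690485 321.4593619080551 197.17632865226662 None None [[-4.19108676e-04 -9.64095214e-01 -2.65556477e-01  7.08089702e+01]
 [ 9.99999566e-01 -6.24924230e-04  6.90542242e-04 -7.58003560e-01]
 [-8.31701148e-04 -2.65556073e-01  9.64095058e-01 -1.66092694e+02]
 [ 0.00000000e+00  0.00000000e+00  0.00000000e+00  1.00000000e+00]]
wrist pot_base [] []
wrist box [([390.0, 71.0], 0.27)] []
wrist mat [([389.0, 78.0], 0.73)] [([366.0, 44.0], 0.51)]
wrist spray [] []
wrist jar [([392.0, 78.0], 0.57)] []
wrist fert [] []
```

View pics/side0.png

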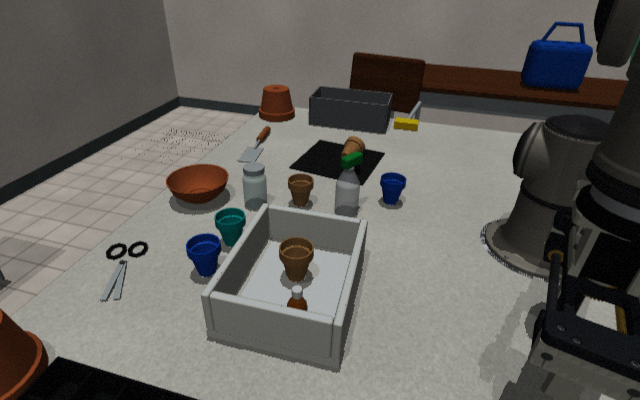

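View pics/top0.png

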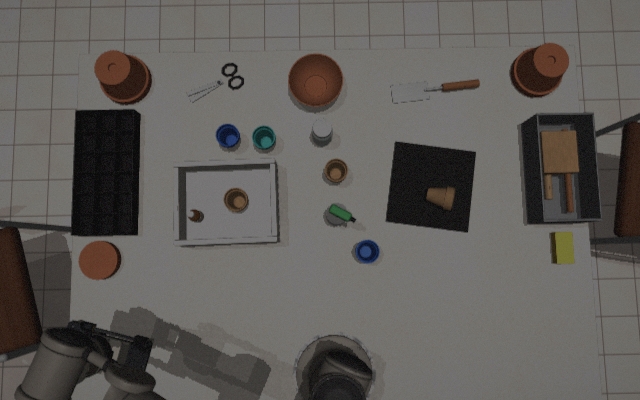

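The side view shows the base pot at (258,297), fert at (300,297), the spare pot at (188,300) and the tipped pot at (150,350). In the top view they are: base (200,236), spare (171,336), tipped (195,441) with its mouth to the right (about -y), jar (130,322), spray (213,340). The blue and teal pots are decoys. Next I fit the pot models to the masks.

```bash
cat >> h.py <<'E'
from scipy.optimize import minimize
PR=[(0,18),(50,28.5),(52,33),(72,33)]
def potpts(p,ax):
    ax=np.array(ax)/np.linalg.norm(ax); u=np.cross(ax,[.3,.5,.81]);u/=np.linalg.norm(u);v=np.cross(ax,u)
    t=np.linspace(0,2*np.pi,40)[:,None]
    return [np.vstack([p+ax*h+r*(np.cos(t)*u+np.sin(t)*v) for h,r in (a,b)]) for a,b in ((PR[0],PR[1]),(PR[2],PR[3]))]
def sil(c,parts):
    m=np.zeros((1600,2560),np.uint8)
    for P in parts:
        cv2.fillConvexPoly(m,cv2.convexHull(np.int32(np.round(proj(c,P)*4+1.5))),1)
    return m
def iou(c,parts,mask):
    m=sil(c,parts); M=cv2.resize(mask.astype(np.uint8),(2560,1600),interpolation=cv2.INTER_NEAREST)
    return (m&M).sum()/max(1,(m|M).sum())
def near(q,n,at,r=25):
    L=[d for d in trace(q,n) if np.hypot(*(np.array(d["at"])-at))<r]
    return L[0] if L else None
E
python3 - <<'E'
from h import *
S=capture("side");T=capture("top")
where={"pot_base":((258,297),(200,236),15),"pot_spare":((188,300),(171,336),0),"pot_tipped":((150,352),(195,441),4)}
for q,(s,t,z) in where.items():
    m=[(c,near(q,n,a)) for c,n,a in((S,"side",s),(T,"top",t))]
    m=[(c,d["mask"]) for c,d in m if d is not None]
    print(q,len(m),[x.sum() for _,x in m])
    p0=atz(ray(T,t),z+60 if q!="pot_tipped" else 35)[:2]
    if q!="pot_tipped":
        f=lambda x:-sum(iou(c,potpts(np.array([x[0],x[1],z]),[0,0,1]),M) for c,M in m)
        r=minimize(f,p0,method="Nelder-Mead",options=dict(initial_simplex=[p0,p0+[12,0],p0+[0,12]]))
        print(p0,r.x.round(1),-r.fun)
        for c,M in m:
            g=lambda x:-iou(c,potpts(np.array([x[0],x[1],z]),[0,0,1]),M)
            rr=minimize(g,p0,method="Nelder-Mead",options=dict(initial_simplex=[p0,p0+[12,0],p0+[0,12]]));print("  one",rr.x.round(1),-rr.fun)
    else:
        e=np.radians(16)
        def P(x): 
            a=np.array([np.cos(e)*np.cos(x[2]),np.cos(e)*np.sin(x[2]),np.sin(e)]); return potpts(np.array([x[0],x[1],21])-36*a*[1,1,0],a)
        for ms in (m,m[:1],m[1:]):
            f=lambda x:-sum(iou(c,P(x),M) for c,M in ms)
            best=min((minimize(f,[*p0,y],method="Nelder-Mead",options=dict(initial_simplex=[[*p0,y],[p0[0]+12,p0[1],y],[p0[0],p0[1]+12,y],[*p0,y+.3]])) for y in(-2.2,-1.6,-1)),key=lambda r:r.fun)
            a=best.x; print(p0,"mid",a[:2].round(1),"yaw",np.degrees(a[2]).round(1),"org",(a[:2]-36*np.cos(e)*np.array([np.cos(a[2]),np.sin(a[2])])).round(1),-best.fun)
for n,c,at,z in(("fert",T,(215,192),100),("jar",T,(130,322),110),("jarS",S,(184,255),55),("sprayT",T,(214,337),110),("sprayS",S,(206,345),0),("fertS",S,(303,298),60),("matT",T,(186,434),4),("boxT",T,(203,226),100)): print(n,atz(ray(c,at),z))
E
```

```text
pot_base 2 [np.int64(1145), np.int64(455)]
[487.5 263.6] [488.3 264.7] 1.87909172495158
  one [488.1 264.2] 0.9496226906062971
  one [489.1 265.2] 0.9331533616146034
pot_spare 2 [np.int64(634), np.int64(441)]
[566.3 -15.6] [567.4 -14.8] 1.8704350534831464
  one [566.  -12.4] 0.9442466266866567
  one [567.7 -14.8] 0.943342776203966
pot_tipped 2 [np.int64(310), np.int64(429)]
[ 495.7 -314.6] mid [ 492.7 -313.6] yaw -106.9 org [ 502.7 -280.4] 1.5576904745509417
[ 495.7 -314.6] mid [ 493.8 -320.7] yaw -108.7 org [ 504.9 -287.9] 0.7107426099495313
[ 495.7 -314.6] mid [ 492.7 -310.3] yaw -105.5 org [ 502.  -276.9] 0.8560199625701809
fert [446.  378.6 100. ]
jar [672.6  22.1 110. ]
jarS [679.7  17.   55. ]
sprayT [440.7 -14.1 110. ]
sprayS [449.8 -35.3   0. ]
fertS [449.7 371.9  60. ]
matT [ 526.  -302.8    4. ]
boxT [477.  286.6 100. ]
```

{"api": "play_rows", "payload": {
  "rows": [
    [[0.67,-1,0],[0,0,-0.41]],
    [[0.67,-1,0],[0,0,-0.41]],
    [[0.67,-1,0],[0,0,-0.41]],
    [[0.67,-1,0],[0,0,-0.41]],
    [[0.67,-1,0],[0,0,-0.41]],
    [[0.67,-1,0],[0,0,-0.41]],
    [[0.67,-1,0],[0,0,-0.41]],
    [[0.67,-1,0],[0,0,-0.41]],
    [[0.67,-1,0],[0,0,-0.41]],
    [[0.67,-1,0],[0,0,-0.41]],
    [[0.67,-1,0],[0,0,-0.41]],
    [[0.67,-1,0],[0,0,-0.41]]
  ],
  "hand": 1
}}

```text
time: 3.85
tool_pos: [380.2, 145.4, 217.3]
tcp_rot: [3.141, 0.0, 2.186]
contact_force: [-0.2, 0.8, 0.3]
grip_width: 91.7
finger_force: 0.0
```

{"api": "play_rows", "payload": {
  "rows": [
    [[0.33,-1,0],[0,0,-0.41]],
    [[0.33,-1,0],[0,0,-0.41]],
    [[0.33,-1,0],[0,0,-0.41]],
    [[0.33,-1,0],[0,0,-0.41]],
    [[0.33,-1,0],[0,0,-0.41]],
    [[0.33,-1,0],[0,0,-0.41]],
    [[0.33,-1,0],[0,0,-0.41]],
    [[0.33,-1,0],[0,0,-0.41]],
    [[0.33,-1,0],[0,0,-0.41]],
    [[0.33,-1,0],[0,0,-0.41]],
    [[0.33,-1,0],[0,0,-0.41]],
    [[0.33,-1,0],[0,0,-0.41]]
  ]
}}

```text
time: 5.35
tool_pos: [498.7, -214.6, 217.2]
tcp_rot: [3.141, -0.0, 1.499]
contact_force: [0.9, -0.3, 0.5]
grip_width: 91.9
finger_force: 0.0
```

{"api": "play_rows", "payload": {
  "rows": [
    [[0,-1,0],[0,0,-0.41]],
    [[0,-1,0],[0,0,-0.41]],
    [[0,-0.5,0],[0,0,-0.41]],
    [[0,0,0],[0,0,-0.41]],
    [[0,0,0],[0,0,0]]
  ]
}}

```text
time: 5.98
tool_pos: [498.4, -288.2, 217.1]
tcp_rot: [-3.141, -0.0, 1.272]
contact_force: [-0.8, -0.1, 0.4]
grip_width: 91.8
finger_force: 0.0
```

```bash
cat >> h.py <<'E'
def wproj(c,P,o):
    f=f_of(c);H=np.array(c["hand_eye"]); T=R.from_euler("xyz",o["tcp_rot"]).as_matrix()
    q=((P-np.array(o["tool_pos"]))@T-H[:3,3])@H[:3,:3]
    t=np.arctan2(np.hypot(q[:,0],q[:,1]),q[:,2]); s=f*t/np.hypot(q[:,0],q[:,1])
    return np.c_[q[:,0]*s+c["cx"],q[:,1]*s+c["cy"]]
def wiou(c,parts,mask,o,half=False):
    m=np.zeros((400,640),np.uint8)
    for P in parts: cv2.fillConvexPoly(m,cv2.convexHull(np.int32(np.round(wproj(c,P,o)*16))),1,shift=4)
    return (m&mask).sum()/max(1,(m|mask).sum()), m
def tipped(x):
    e=np.radians(16); a=np.array([np.cos(e)*np.cos(x[2]),np.cos(e)*np.sin(x[2]),np.sin(e)])
    return potpts(np.array([x[0],x[1],21])-36*a*[1,1,0],a)
def nm(f,x0,st): return minimize(f,x0,method="Nelder-Mead",options=dict(initial_simplex=[x0]+[np.add(x0,np.eye(len(x0))[i]*st[i]) for i in range(len(x0))]))
E
python3 - <<'E'
from h import *
o=get_obs(); c=capture("wrist"); L=trace("pot_tipped","wrist")
print([(d["at"],d["p"],d["mask"].sum()) for d in L])
M=L[0]["mask"].astype(np.uint8)
f=lambda x:-wiou(c,tipped(x),M,o)[0]
r=min((nm(f,[493,-313,y],[12,12,.3]) for y in(-2.1,-1.8,-1.5)),key=lambda r:r.fun)
x=r.x; print(x.round(2),np.degrees(x[2]),-r.fun)
im=c["frame"][:,:,::-1].copy(); m=wiou(c,tipped(x),M,o)[1]
for k,col in((M,(0,255,0)),(m,(0,0,255))): cv2.drawContours(im,cv2.findContours(k,0,1)[0],-1,col,1)
cv2.imwrite("pics/w1.png",im)
E
```

```text
[([200.7, 323.3], 0.96, np.int64(2922))]
[ 491.66 -313.71   -1.84] -105.21377217288072 0.9715433545363241
```

View pics/w1.png

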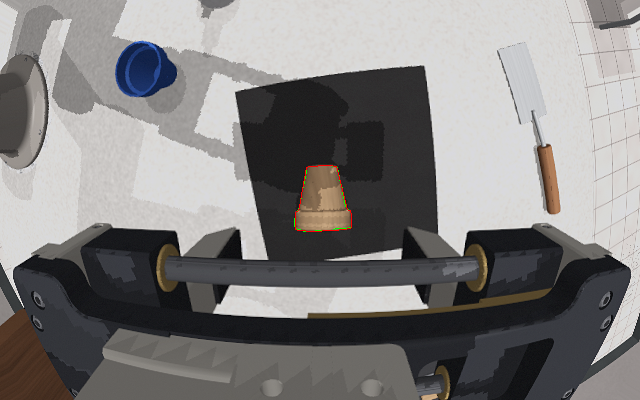

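The wrist view shows the tipped pot on the mat with its collar nearest the gripper, at about (200,323). The model outline fits at 0.97 IoU. I'll tilt 37° and move to the pre-grasp.

{"api": "play_rows", "payload": {
  "rows": [
    [[0,0,0],[0,0,0.24]],
    [[-0.18,-0.66,-0.74],[0.893,-0.242,0]],
    [[-0.18,-0.66,-0.74],[0.893,-0.242,0]],
    [[-0.18,-0.66,-0.74],[0.893,-0.242,0]],
    [[-0.18,-0.66,-0.74],[0.893,-0.242,0]],
    [[-0.18,-0.66,-0.74],[0.893,-0.242,0]],
    [[0,0,0],[0,0,0]],
    [[0,0,0],[0,0,0]]
  ]
}}

```text
time: 7.08
tool_pos: [471.9, -387.3, 106.7]
tcp_rot: [3.141, -0.645, 1.307]
contact_force: [-0.8, -0.2, 0.9]
grip_width: 91.8
finger_force: 0.0
```

Run:
```python
from h import *
o=get_obs();T=R.from_euler("xyz",o["tcp_rot"]).as_matrix();print(o["tool_pos"],o["joint_positions"].round(2));print(T.round(3))
t=np.array([485.1,-337.8,38.5])+5*T[:,2]; d=t-o["tool_pos"]; print(t,d,d/30)
```

```text
[ 471.85273604 -387.25618858  106.65308851] [-1.05  0.84  1.13  0.44  1.65 -0.86]
[[ 0.208  0.965  0.158]
 [ 0.771 -0.261  0.58 ]
 [ 0.601  0.001 -0.799]]
[ 485.88757381 -334.89942711   34.50420166] [ 14.03483777  52.35676147 -72.14888686] [ 0.46782793  1.74522538 -2.4049629 ]
```

{"api": "play_rows", "payload": {
  "rows": [
    [[0.117,0.436,-0.601],[0,0,0]],
    [[0.117,0.436,-0.601],[0,0,0]],
    [[0.117,0.436,-0.601],[0,0,0]],
    [[0.117,0.436,-0.601],[0,0,0]],
    [[0,0,0],[0,0,0]],
    [[0,0,0],[0,0,0]]
  ]
}}

```text
time: 7.82
tool_pos: [486.5, -335.7, 36.3]
tcp_rot: [3.138, -0.643, 1.309]
contact_force: [0.3, -0.8, -0.4]
grip_width: 91.9
finger_force: 0.0
```

{"api": "play_rows", "payload": {
  "rows": [
    [[0,0,0],[0,0,0]],
    [[0,0,0],[0,0,0]],
    [[0,0,0],[0,0,0]],
    [[0,0,0],[0,0,0]],
    [[0,0,0],[0,0,0]],
    [[0,0,0],[0,0,0]]
  ],
  "hand": -1
}}

```text
time: 8.57
tool_pos: [485.4, -335.4, 34.1]
tcp_rot: [-3.141, -0.646, 1.305]
contact_force: [-0.3, -0.8, 0.6]
grip_width: 64.7
finger_force: 30.0
```

{"api": "play_rows", "payload": {
  "rows": [
    [[0,0,0.9],[0,0,0]],
    [[0,0,0.9],[0,0,0]],
    [[0,0,0.2],[-0.893,0.242,0]],
    [[0,0,0],[-0.893,0.242,0]],
    [[0,0,0],[-0.893,0.242,0]],
    [[0,0,0],[-0.893,0.242,0]],
    [[0,0,0],[-0.893,0.242,0]],
    [[0,0,0],[-0.893,0.242,0]],
    [[0,0,0],[-0.893,0.242,0]],
    [[0,0,0],[-0.893,0.242,0]],
    [[0,0,0],[-0.893,0.242,0]],
    [[0,0,0],[-0.893,0.242,0]]
  ]
}}

```text
time: 10.07
tool_pos: [485.6, -334.9, 94.3]
tcp_rot: [3.14, 0.65, 1.305]
contact_force: [-1.3, -1.5, -1.8]
grip_width: 65.3
finger_force: 30.0
```

{"api": "play_rows", "payload": {
  "rows": [
    [[0,0,0],[0,0,0]],
    [[0,0,0],[0,0,0]]
  ]
}}

```text
time: 10.32
tool_pos: [485.5, -335.4, 94.1]
tcp_rot: [3.141, 0.644, 1.305]
contact_force: [-1.0, 0.2, -1.0]
grip_width: 65.0
finger_force: 30.0
```

Run:
```python
from h import *
o=get_obs();T=R.from_euler("xyz",o["tcp_rot"]).as_matrix();print(o["tool_pos"],o["joint_positions"].round(2),o["grip_width"]);print(T.round(3))
S=capture("side");W=capture("wrist");m=near("pot_tipped","side",(135,365),60)
C=np.array(o["tool_pos"])-5*T[:,2]
a=np.vstack([cv2.resize(S["frame"][80:220,250:450],(600,420)),np.zeros((2,600,3),np.uint8)])
cv2.imwrite("pics/up.png",np.hstack([cv2.resize(S["frame"][80:230,280:440],(400,375)),cv2.resize(W["frame"][80:380,160:480],(400,375))])[:,:,::-1])
if m:
    f=lambda x:-iou(S,potpts(C-62*np.array([x[0],x[1],1]),[x[0],x[1],1]),m["mask"])
    r=nm(f,[0,0],[.2,.2]);print(r.x,r.fun,m["mask"].sum(),m["at"])
```

```text
[ 485.53299614 -335.35600408   94.05243566] [-0.4   0.61  1.66 -0.82  0.95  0.38] 65.01318296028212
[[ 0.21   0.965 -0.157]
 [ 0.772 -0.262 -0.579]
 [-0.6    0.    -0.8  ]]
[ 0.0198154  -0.15000904] -0.8331446362864421 382 [136.9, 349.0]
```

View pics/up.png

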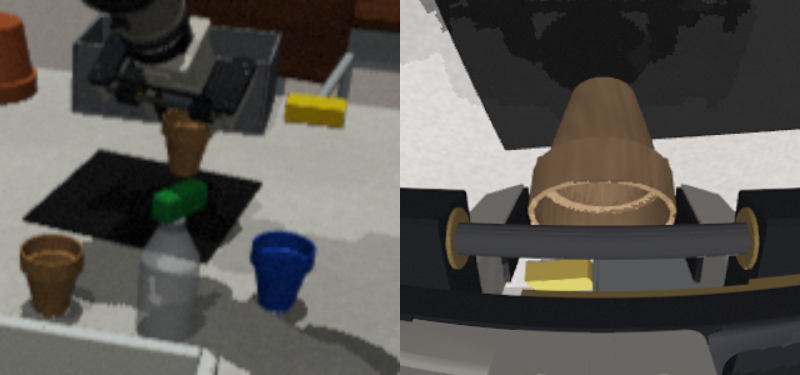

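The pot is held and looks about upright over the mat, with its bottom pointing down. I'll lower it until it touches.

{"api": "play_rows", "payload": {
  "rows": [
    [[0,0,-0.5],[0,0,0]],
    [[0,0,-0.4],[0,0,0]],
    [[0,0,-0.07],[0,0,0]],
    [[0,0,-0.04],[0,0,0]],
    [[0,0,0],[0,0,0]],
    [[0,0,0],[0,0,0]]
  ]
}}

```text
time: 11.22
tool_pos: [485.8, -335.2, 63.8]
tcp_rot: [3.14, 0.646, 1.305]
contact_force: [0.7, 0.0, -1.6]
grip_width: 65.1
finger_force: 30.0
```

{"api": "play_rows", "payload": {
  "rows": [
    [[0,0,-0.04],[0,0,0]],
    [[0,0,0],[0,0,0]],
    [[0,0,0],[0,0,0]]
  ]
}}

```text
time: 11.6
tool_pos: [485.8, -335.5, 63.7]
tcp_rot: [3.139, 0.647, 1.304]
contact_force: [-1.2, 2.7, 6.6]
grip_width: 65.3
finger_force: 30.0
```

{"api": "play_rows", "payload": {
  "rows": [
    [[0,0,-0.04],[0,0,0]],
    [[0,0,0],[0,0,0]],
    [[0,0,0],[0,0,0]]
  ]
}}

```text
time: 11.98
tool_pos: [485.8, -335.7, 63.6]
tcp_rot: [3.139, 0.649, 1.304]
contact_force: [-2.2, 3.4, 13.7]
grip_width: 65.1
finger_force: 30.1
```

{"api": "play_rows", "payload": {
  "rows": [
    [[0,0,0.05],[0,0,0]],
    [[0,0,0],[0,0,0]],
    [[0,0,0],[0,0,0]]
  ]
}}

```text
time: 12.35
tool_pos: [485.8, -335.5, 63.7]
tcp_rot: [3.14, 0.647, 1.305]
contact_force: [-1.4, 2.1, 7.2]
grip_width: 65.2
finger_force: 30.0
```

{"api": "play_rows", "payload": {
  "rows": [
    [[0,0,0],[0,0,0]],
    [[0,0,0],[0,0,0]],
    [[0,0,0],[0,0,0]],
    [[0,0,0],[0,0,0]],
    [[0,0,0],[0,0,0]]
  ],
  "hand": 1
}}

```text
time: 12.98
tool_pos: [485.4, -335.2, 62.7]
tcp_rot: [3.141, 0.646, 1.305]
contact_force: [0.3, 0.0, -0.4]
grip_width: 91.8
finger_force: 0.0
```

{"api": "play_rows", "payload": {
  "rows": [
    [[0.1,0.36,0.5],[0,0,0]],
    [[0.12,0.44,0.6],[0,0,0]],
    [[0.12,0.44,0.6],[0,0,0]],
    [[0.12,0.44,0.6],[0,0,0]],
    [[0,0,0.8],[0.893,-0.242,0]],
    [[-0.15,-0.56,0.3],[0.893,-0.242,0]],
    [[-0.15,-0.56,0],[0.893,-0.242,0]],
    [[-0.1,-0.4,0],[0.893,-0.242,0]],
    [[0,0,0],[0.893,-0.242,0]],
    [[0,0,0],[0,0,0]]
  ]
}}

```text
time: 14.22
tool_pos: [486.9, -332.0, 165.7]
tcp_rot: [3.14, 0.001, 1.303]
contact_force: [0.7, 0.4, -0.9]
grip_width: 91.7
finger_force: 0.0
```

Run:
```python
from h import *
o=get_obs();print(o["tool_pos"],o["tcp_rot"],o["joint_positions"].round(2))
c=capture("wrist"); L=trace("pot_tipped","wrist")
print([(d["at"],d["p"],d["mask"].sum()) for d in L])
M=L[0]["mask"].astype(np.uint8)
P=lambda x:potpts(np.array([x[0],x[1],4]),[0,0,1])
r=nm(lambda x:-wiou(c,P(x),M,o)[0],[483,-336],[8,8]); print(r.x,r.fun)
im=c["frame"][:,:,::-1].copy(); cv2.drawContours(im,cv2.findContours(wiou(c,P(r.x),M,o)[1],0,1)[0],-1,(0,0,255),1)
cv2.imwrite("pics/w2.png",im)
```

```text
[ 486.88643326 -331.99691122  165.74997446] [3.14012316e+00 1.00861817e-03 1.30265825e+00] [-0.73  0.5   1.42 -0.    1.22 -0.46]
[([193.1, 324.2], 0.63, np.int64(4487))]
[ 487.5573234  -331.22661713] -0.950816196735213
```

View pics/w2.png

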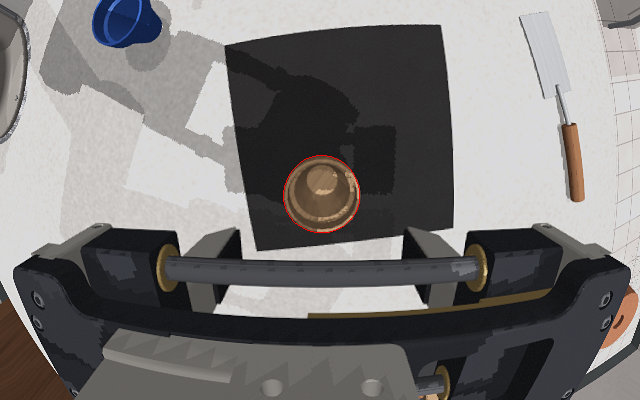

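The pot stands upright on the mat, rim centred near (193,322). I'll regrasp it from above by the collar.

{"api": "play_rows", "payload": {
  "rows": [
    [[0.02,0.02,-0.8],[0,0,0]],
    [[0,0,-0.8],[0,0,0]],
    [[0,0,-0.8],[0,0,0]],
    [[0,0,-0.54],[0,0,0]],
    [[0,0,-0.2],[0,0,0]],
    [[0,0,0],[0,0,0]],
    [[0,0,0],[0,0,0]]
  ]
}}

```text
time: 15.2
tool_pos: [488.3, -330.2, 71.5]
tcp_rot: [3.14, 0.001, 1.306]
contact_force: [0.6, 0.0, 0.5]
grip_width: 92.1
finger_force: 0.0
```

{"api": "play_rows", "payload": {
  "rows": [
    [[0,0,0],[0,0,0]],
    [[0,0,0],[0,0,0]],
    [[0,0,0],[0,0,0]],
    [[0,0,0],[0,0,0]],
    [[0,0,0],[0,0,0]],
    [[0,0,0],[0,0,0]]
  ],
  "hand": -1
}}

```text
time: 15.95
tool_pos: [487.8, -329.8, 70.6]
tcp_rot: [3.142, -0.0, 1.305]
contact_force: [0.1, 0.7, 0.1]
grip_width: 36.0
finger_force: 0.0
```

Run:
```python
from h import *
o=get_obs();print(o["tool_pos"],o["grip_width"],o["finger_force"])
c=capture("wrist");s=capture("side")
cv2.imwrite("pics/w3.png",np.hstack([cv2.resize(s["frame"][80:230,280:440],(400,375)),cv2.resize(c["frame"][80:380,160:480],(400,375))])[:,:,::-1])
```

```text
[ 487.83809141 -329.82044291   70.5933306 ] 36.03761699887154 0.0
```

View pics/w3.png

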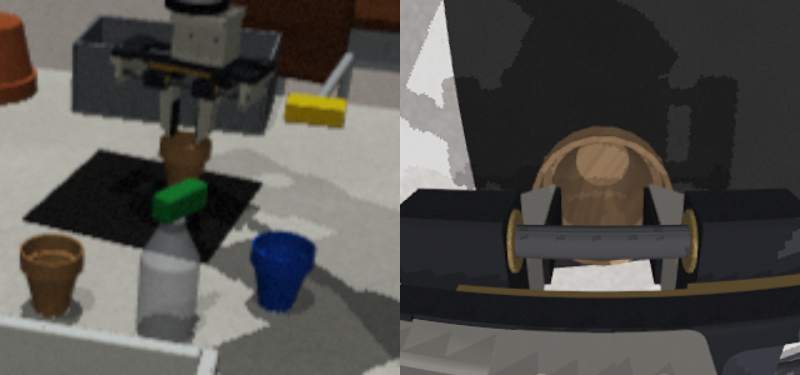

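Run:
```python
from h import *
o=get_obs(); c=capture("wrist"); L=trace("pot_tipped","wrist")
print([(d["at"],d["p"],d["mask"].sum()) for d in L])
T=R.from_euler("xyz",o["tcp_rot"]).as_matrix()
tool=lambda P:(T@np.array(P,float).T).T+o["tool_pos"]
crop=lambda p:np.c_[(p[:,0]-160)*1.25+400,(p[:,1]-80)*1.25].round()
for z in(14,0,-20,-40): print(z,crop(wproj(c,tool([[9.5,-18,z],[9.5,18,z],[-9.5,18,z]]),o)).tolist())
for p in((487.6,-331.3),):
  rim=np.array([[p[0]+33*np.cos(t),p[1]+33*np.sin(t),76] for t in np.radians([0,90,180,270])]); print(crop(wproj(c,rim,o)).tolist())
```

```text
[([217.2, 322.0], 0.8, np.int64(5864))]
14 [[564.0, 169.0], [637.0, 169.0], [636.0, 205.0]]
0 [[561.0, 179.0], [640.0, 179.0], [638.0, 217.0]]
-20 [[556.0, 196.0], [644.0, 196.0], [642.0, 237.0]]
-40 [[550.0, 217.0], [650.0, 217.0], [647.0, 262.0]]
[[671.0, 188.0], [580.0, 138.0], [533.0, 222.0], [619.0, 265.0]]
```

Run:
```python
from h import *
c=capture("wrist");s=capture("side")
cv2.imwrite("pics/w4.png",np.hstack([cv2.resize(s["frame"][120:170,330:380],(400,400),interpolation=cv2.INTER_CUBIC),cv2.resize(c["frame"][170:310,250:390],(400,400),interpolation=cv2.INTER_CUBIC)])[:,:,::-1])
```

```text
(no output)
```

View pics/w4.png

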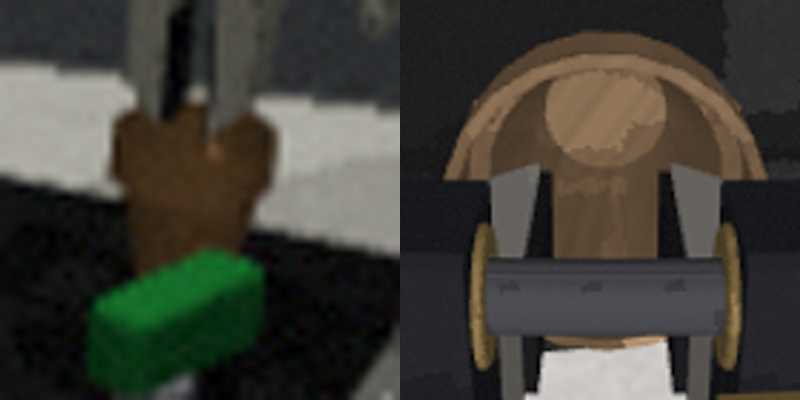

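Run:
```python
from h import *
o=get_obs(); s=capture("side"); print(o["time"],o["grip_width"],o["finger_force"],o["contact_force"],o["tool_pos"])
T=R.from_euler("xyz",o["tcp_rot"]).as_matrix()
tool=lambda P:(T@np.array(P,float).T).T+o["tool_pos"]
cr=lambda p:((p-[330,120])*8).round().tolist()
w=o["grip_width"]/2
for z in(14,0,-15,-30): print(z,cr(proj(s,tool([[0,-w,z],[0,w,z],[0,-w-15,z],[0,w+15,z]]))))
for z in(76,56,54):print(z,cr(proj(s,np.array([[487.6+33*np.cos(t),-331.3+33*np.sin(t),z] for t in np.radians([0,90,180,270])]))))
```

```text
16.25 12.052979788226798 0.0 [-0.56910044  0.08402673  0.25129599] [ 487.83762616 -329.81643609   70.61202886]
14 [[199.0, 174.0], [172.0, 167.0], [233.0, 183.0], [139.0, 159.0]]
0 [[202.0, 142.0], [174.0, 135.0], [236.0, 150.0], [141.0, 127.0]]
-15 [[205.0, 107.0], [177.0, 100.0], [239.0, 115.0], [143.0, 92.0]]
-30 [[207.0, 71.0], [180.0, 65.0], [242.0, 79.0], [146.0, 57.0]]
76 [[109.0, 114.0], [175.0, 156.0], [272.0, 135.0], [205.0, 94.0]]
56 [[106.0, 160.0], [171.0, 203.0], [268.0, 181.0], [201.0, 140.0]]
54 [[106.0, 165.0], [171.0, 208.0], [267.0, 186.0], [201.0, 144.0]]
```

Both views put the fingertips near rim height, about 15 mm shorter than stated, so the fingers closed above the rim. I'll back up, open and measure the pot and the tips again.

{"api": "play_rows", "payload": {
  "rows": [
    [[0,0,0.4],[0,0,0]],
    [[0,0,0.8],[0,0,0]],
    [[0,0,1],[0,0,0]],
    [[0,0,1],[0,0,0]],
    [[0,0,0],[0,0,0]]
  ]
}}

```text
time: 16.92
tool_pos: [489.1, -330.9, 170.0]
tcp_rot: [3.136, 0.003, 1.305]
contact_force: [-0.3, -0.4, -0.4]
grip_width: 0.5
finger_force: 0.0
```

Run:
```python
from h import *
o=get_obs();print(o["time"],o["tool_pos"],o["grip_width"],o["finger_force"])
c=capture("wrist"); L=trace("pot_tipped","wrist"); M=L[0]["mask"].astype(np.uint8)
P=lambda x:potpts(np.array([x[0],x[1],4]),[0,0,1])
r=nm(lambda x:-wiou(c,P(x),M,o)[0],[487,-331],[8,8]); print(r.x,r.fun,M.sum(),L[0]["p"])
T=R.from_euler("xyz",o["tcp_rot"]).as_matrix()
w=o["grip_width"]/2
for z in(14,0,-15,-30): print(z,wproj(c,np.array([[9.5,-w,z],[9.5,w,z],[-9.5,w,z]])@T.T+o["tool_pos"],o).round().tolist())
s=capture("side")
cv2.imwrite("pics/w5.png",np.hstack([cv2.resize(s["frame"][90:170,320:400],(400,400),interpolation=cv2.INTER_CUBIC),cv2.resize(c["frame"][140:310,235:405],(400,400),interpolation=cv2.INTER_CUBIC)])[:,:,::-1])
for z in(14,0,-15,-30): print(z,((proj(s,np.array([[0,-w-8,z],[0,w+8,z]])@T.T+o["tool_pos"])-[320,90])*5).round().tolist())
```

```text
16.925 [ 489.08929781 -330.8562954   169.95073447] 0.4676785910148001 0.0
[ 488.60569    -330.91374207] -0.9188893747267162 4203 0.58
14 [[320.0, 216.0], [321.0, 216.0], [321.0, 244.0]]
0 [[320.0, 224.0], [321.0, 224.0], [321.0, 253.0]]
-15 [[320.0, 233.0], [321.0, 233.0], [321.0, 265.0]]
-30 [[320.0, 245.0], [321.0, 245.0], [321.0, 279.0]]
14 [[188.0, 110.0], [164.0, 105.0]]
0 [[190.0, 88.0], [166.0, 83.0]]
-15 [[192.0, 64.0], [168.0, 59.0]]
-30 [[194.0, 40.0], [170.0, 35.0]]
```

View pics/w5.png

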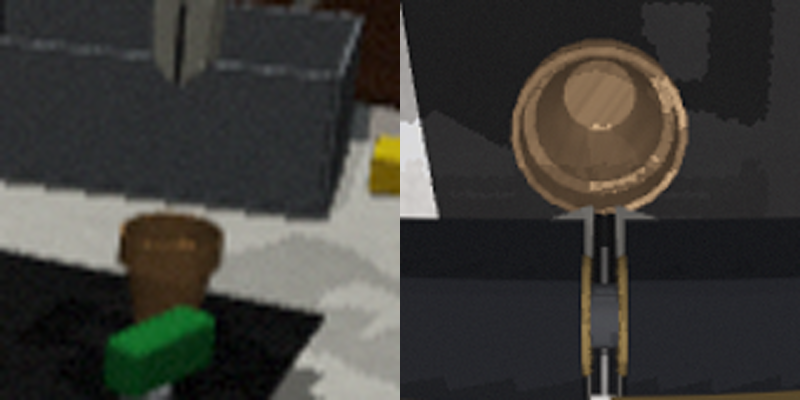

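Side view: the fingertips end near crop row 87, which is about the TCP itself, so the real tips don't reach 14 mm ahead. The pot still stands upright. I'll regrasp about 14 mm lower.

{"api": "play_rows", "payload": {
  "rows": [
    [[0,0,0],[0,0,0]],
    [[0,0,0],[0,0,0]],
    [[0,0,0],[0,0,0]],
    [[0,0,0],[0,0,0]],
    [[0,0,-0.4],[0,0,0]],
    [[0,0,-0.8],[0,0,0]],
    [[0,-0.04,-0.8],[0,0,0]],
    [[0,0,-0.6],[0,0,0]]
  ],
  "hand": 1
}}

```text
time: 18.08
tool_pos: [487.2, -330.6, 86.7]
tcp_rot: [-3.14, -0.001, 1.305]
contact_force: [-0.4, -0.2, 0.1]
grip_width: 75.6
finger_force: 0.0
```

{"api": "play_rows", "payload": {
  "rows": [
    [[0,0,-0.7],[0,0,0]],
    [[0,0,-0.35],[0,0,0]],
    [[0,0,0],[0,0,0]],
    [[0,0,0],[0,0,0]]
  ]
}}

```text
time: 18.58
tool_pos: [488.2, -331.3, 57.7]
tcp_rot: [3.14, 0.001, 1.305]
contact_force: [-0.3, -0.8, 0.5]
grip_width: 92.0
finger_force: 0.0
```

{"api": "play_rows", "payload": {
  "rows": [
    [[0,0,0],[0,0,0]],
    [[0,0,0],[0,0,0]],
    [[0,0,0],[0,0,0]],
    [[0,0,0],[0,0,0]],
    [[0,0,0],[0,0,0]]
  ],
  "hand": -1
}}

```text
time: 19.2
tool_pos: [487.9, -331.1, 57.4]
tcp_rot: [3.141, 0.0, 1.305]
contact_force: [-1.5, 0.4, 1.6]
grip_width: 65.5
finger_force: 30.0
```

Held at 65.5 mm. I'll lift over the row of things and travel toward the box.

{"api": "play_rows", "payload": {
  "rows": [
    [[0,0,0.5],[0,0,0]],
    [[0,0,0.95],[0,0,0]],
    [[0,0.4,0.95],[0,0,0]],
    [[0,0.8,0.95],[0,0,0]],
    [[0,1,0.95],[0,0,0]],
    [[0,1,0.95],[0,0,0]],
    [[0,1,0.7],[0,0,0]],
    [[0,1,0],[0,0,0]],
    [[0,1,0],[0,0,0]],
    [[0,1,0],[0,0,0]],
    [[0,1,0],[0,0,0]],
    [[0,1,0],[0,0,0]]
  ]
}}

```text
time: 20.7
tool_pos: [487.7, -54.0, 236.5]
tcp_rot: [3.141, -0.0, 1.305]
contact_force: [-0.0, -0.5, -1.1]
grip_width: 65.4
finger_force: 30.0
```

{"api": "play_rows", "payload": {
  "rows": [
    [[0,1,0],[0,0,0]],
    [[0,1,0],[0,0,0]],
    [[0,1,0],[0,0,0]],
    [[0,1,0],[0,0,0]],
    [[0,1,0],[0,0,0]],
    [[0,1,0],[0,0,0]],
    [[0,1,0],[0,0,0]],
    [[0,0.5,0],[0,0,0]],
    [[0,0.2,0],[0,0,0]],
    [[0,0,0],[0,0,0]],
    [[0,0,0],[0,0,0]]
  ]
}}

```text
time: 22.08
tool_pos: [487.9, 175.2, 235.7]
tcp_rot: [3.141, 0.0, 1.305]
contact_force: [-0.1, -0.0, -0.7]
grip_width: 65.7
finger_force: 30.0
```

Run:
```python
from h import *
o=get_obs();print(o["time"],o["tool_pos"],o["tcp_rot"],o["grip_width"],o["joint_positions"].round(2))
c=capture("wrist"); save(c,"w6"); L=trace("pot_base","wrist"); print([(np.round(d["at"]),d["p"],d["mask"].sum()) for d in L])
P=lambda x:potpts(np.array([x[0],x[1],15]),[0,0,1])
e=wproj(c,np.array([[488,264,60.]]),o)[0][::-1]; print("exp",e)
for d in L:
    if np.hypot(*(d["at"]-e))<60:
        r=nm(lambda x:-wiou(c,P(x),d["mask"].astype(np.uint8),o)[0],[488,264],[8,8]); print(r.x,r.fun)
T=R.from_euler("xyz",o["tcp_rot"]).as_matrix(); t=np.array(o["tool_pos"])
# held pot
for d in L:
    f=lambda x:-wiou(c,potpts(t+T@[x[0],0,0]+np.array([0,0,x[1]-53.4])-62*np.array([x[2],x[3],0]),[x[2],x[3],1]),d["mask"].astype(np.uint8),o)[0]
    r=nm(f,[0,0,0,0],[4,4,.1,.1]); print("held?",r.x.round(3),r.fun)
im=c["frame"][:,:,::-1].copy()
for d in L: cv2.drawContours(im,cv2.findContours(d["mask"].astype(np.uint8),0,1)[0],-1,(0,255,0),1)
cv2.imwrite("pics/w6.png",im)
```

```text
22.075 [487.93250659 175.17398586 235.66282996] [3.14148764e+00 3.24961606e-04 1.30452747e+00] 65.67369664163921 [ 0.2   0.32  1.51 -0.    1.32  0.46]
[(array([133., 463.]), 0.82, np.int64(2476)), (array([ 47., 448.]), 0.69, np.int64(2617)), (array([ 99., 302.]), 0.68, np.int64(3149)), (array([104., 272.]), 0.43, np.int64(41779))]
exp [100.61009201 299.52664914]
[489.25793457 262.84985352] -0.9300059066745422
[508.83920288 329.51589966] -0.0800162761195816
held? [0. 0. 0. 0.] -0.0
held? [0. 0. 0. 0.] -0.0
held? [0. 0. 0. 0.] -0.0
held? [57.147 92.819  0.116 -0.947] -0.7216430440045293
```

View pics/w6.png

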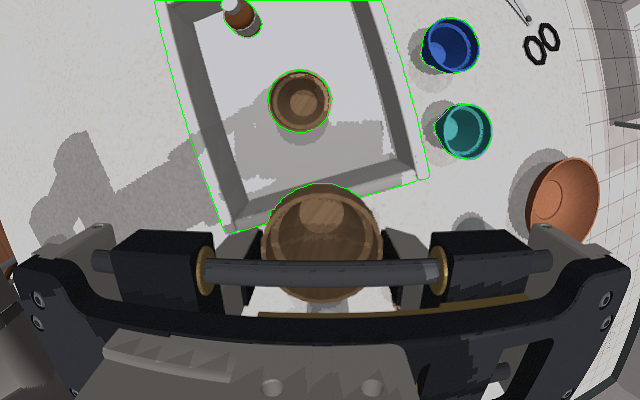

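Base pot rim is at (101,300) and measures (489,263.7), held pot is at (230,320), and the box walls are clear. I'll move above the base pot and insert.

{"api": "play_rows", "payload": {
  "rows": [
    [[0.04,1,0],[0,0,0]],
    [[0,1,0],[0,0,0]],
    [[0,0.7,-0.5],[0,0,0]],
    [[0,0.25,-0.8],[0,0,0]],
    [[0,0,-0.8],[0,0,0]],
    [[0,0,-0.8],[0,0,0]],
    [[0,0,-0.4],[0,0,0]],
    [[0,0,-0.3],[0,0,0]],
    [[0,0,-0.3],[0,0,0]],
    [[0,0,-0.3],[0,0,0]],
    [[0,0,0],[0,0,0]]
  ]
}}

```text
time: 23.55
tool_pos: [488.7, 264.3, 109.1]
tcp_rot: [-3.141, 0.001, 1.305]
contact_force: [0.7, -0.3, -0.0]
grip_width: 65.6
finger_force: 30.0
```

{"api": "play_rows", "payload": {
  "rows": [
    [[0,0,-0.2],[0,0,0]],
    [[0,0,-0.1],[0,0,0]],
    [[0,0,-0.1],[0,0,0]],
    [[0,0,0],[0,0,0]],
    [[0,0,0],[0,0,0]]
  ]
}}

```text
time: 24.18
tool_pos: [489.1, 264.5, 97.7]
tcp_rot: [3.141, -0.0, 1.305]
contact_force: [0.1, 0.4, -0.7]
grip_width: 65.4
finger_force: 30.0
```

{"api": "play_rows", "payload": {
  "rows": [
    [[0,0,-0.1],[0,0,0]],
    [[0,0,-0.07],[0,0,0]],
    [[0,0,0],[0,0,0]],
    [[0,0,0],[0,0,0]]
  ]
}}

```text
time: 24.68
tool_pos: [489.1, 264.5, 92.5]
tcp_rot: [3.141, 0.0, 1.305]
contact_force: [-0.3, -0.1, 0.3]
grip_width: 65.6
finger_force: 30.0
```

{"api": "play_rows", "payload": {
  "rows": [
    [[0,0,-0.05],[0,0,0]],
    [[0,0,0],[0,0,0]],
    [[0,0,0],[0,0,0]]
  ]
}}

```text
time: 25.05
tool_pos: [489.0, 264.4, 91.0]
tcp_rot: [3.142, 0.0, 1.305]
contact_force: [-0.6, 0.5, -0.9]
grip_width: 65.5
finger_force: 30.0
```

{"api": "play_rows", "payload": {
  "rows": [
    [[0,0,-0.05],[0,0,0]],
    [[0,0,0],[0,0,0]],
    [[0,0,0],[0,0,0]]
  ]
}}

```text
time: 25.42
tool_pos: [489.3, 264.5, 90.0]
tcp_rot: [3.141, -0.0, 1.305]
contact_force: [-0.3, -0.4, 4.1]
grip_width: 65.5
finger_force: 30.0
```

{"api": "play_rows", "payload": {
  "rows": [
    [[0,0,-0.04],[0,0,0]],
    [[0,0,0],[0,0,0]],
    [[0,0,0],[0,0,0]]
  ]
}}

```text
time: 25.8
tool_pos: [489.5, 264.7, 89.7]
tcp_rot: [3.14, -0.001, 1.306]
contact_force: [-1.8, -0.9, 11.3]
grip_width: 65.4
finger_force: 30.0
```

Contact came at TCP z 90, so the pot is fully home. I'll release and go to the spare pot.

{"api": "play_rows", "payload": {
  "rows": [
    [[0,0,0.03],[0,0,0]],
    [[0,0,0],[0,0,0]],
    [[0,0,0],[0,0,0]],
    [[0,0,0],[0,0,0]],
    [[0,0,0],[0,0,0]]
  ],
  "hand": 1
}}

```text
time: 26.42
tool_pos: [489.0, 264.5, 89.1]
tcp_rot: [-3.141, 0.0, 1.305]
contact_force: [-0.7, 0.3, -0.3]
grip_width: 91.4
finger_force: 0.0
```

{"api": "play_rows", "payload": {
  "rows": [
    [[0,0,0.5],[0,0,0]],
    [[0,0,0.8],[0,0,0]],
    [[0,0,1],[0,0,0]],
    [[0,0,1],[0,0,0]],
    [[0,0,0.7],[0,0,0]]
  ]
}}

```text
time: 27.05
tool_pos: [489.5, 264.7, 212.0]
tcp_rot: [3.139, -0.002, 1.305]
contact_force: [0.0, 0.7, 0.2]
grip_width: 91.8
finger_force: 0.0
```

{"api": "play_rows", "payload": {
  "rows": [
    [[0.28,-1,0],[0,0,-0.94]],
    [[0.28,-1,0],[0,0,-0.94]],
    [[0.28,-1,0],[0,0,-0.94]],
    [[0.28,-1,0],[0,0,-0.94]],
    [[0.28,-1,0],[0,0,-0.94]],
    [[0.28,-1,0],[0,0,-0.94]],
    [[0.28,-1,0],[0,0,-0.94]],
    [[0.28,-1,0],[0,0,-0.94]],
    [[0.28,-1,0],[0,0,-0.94]],
    [[0,-0.3,0],[0,0,-0.94]],
    [[0,0,0],[0,0,0]],
    [[0,0,0],[0,0,0]]
  ]
}}

```text
time: 28.55
tool_pos: [564.6, -14.1, 209.8]
tcp_rot: [-3.142, -0.001, -0.004]
contact_force: [-0.1, -0.1, -0.7]
grip_width: 91.9
finger_force: 0.0
```

Run:
```python
from h import *
o=get_obs();print(o["time"],o["tool_pos"],o["tcp_rot"],o["joint_positions"].round(2))
c=capture("wrist"); L=trace("pot_spare","wrist")
P=lambda x:potpts(np.array([x[0],x[1],0]),[0,0,1])
for d in L:
    r=nm(lambda x:-wiou(c,P(x),d["mask"].astype(np.uint8),o)[0],[567,-15],[8,8]); print(d["at"],d["p"],r.x.round(1),r.fun)
s=capture("side");t=capture("top")
ms=[(s,near("pot_base","side",(248,297))),(t,near("pot_base","top",(199,236)))]
for cc,d in ms:
    if d:
        for k in (0,22,44):
            f=lambda x:-iou(cc,potpts(np.array([x[0],x[1],15]),[0,0,1])+(potpts(np.array([x[0],x[1],15+k]),[0,0,1]) if k else []),d["mask"])
            r=nm(f,[489,264],[6,6]); print(k,r.x.round(1),r.fun)
```

```text
28.55 [564.62478915 -14.0621362  209.80708762] [-3.14159217e+00 -5.94527896e-04 -4.24314738e-03] [-0.16  0.42  1.42  0.    1.3   1.41]
[178.0, 326.6] 0.96 [568.7 -16.4] -0.9676674364896074
0 [484.8 273.5] -0.5145655833886026
22 [485.  273.4] -0.4053511168246826
44 [484.8 274. ] -0.33422707712677924
```

{"api": "play_rows", "payload": {
  "rows": [
    [[0.12,-0.06,-0.5],[0,0,0]],
    [[0,0,-1],[0,0,0]],
    [[0,0,-1],[0,0,0]],
    [[0,0,-1],[0,0,0]],
    [[0,0,-1],[0,0,0]],
    [[0,0,-0.5],[0,0,0]],
    [[0,0,-0.21],[0,0,0]],
    [[0,0,0],[0,0,0]],
    [[0,0,0],[0,0,0]]
  ]
}}

```text
time: 29.98
tool_pos: [568.9, -16.4, 53.9]
tcp_rot: [3.141, -0.002, -0.007]
contact_force: [0.1, -0.5, 0.0]
grip_width: 92.0
finger_force: 0.0
```

{"api": "play_rows", "payload": {
  "rows": [
    [[0,0,0],[0,0,0]],
    [[0,0,0],[0,0,0]],
    [[0,0,0],[0,0,0]],
    [[0,0,0],[0,0,0]],
    [[0,0,0],[0,0,0]]
  ],
  "hand": -1
}}

```text
time: 30.6
tool_pos: [568.4, -16.3, 53.1]
tcp_rot: [3.141, -0.0, -0.007]
contact_force: [-0.2, 0.3, 2.4]
grip_width: 66.4
finger_force: 30.0
```

{"api": "play_rows", "payload": {
  "rows": [
    [[0,0,0.5],[0,0,0]],
    [[0,0,1],[0,0,0]],
    [[0,0,1],[0,0,0]],
    [[0,0,1],[0,0,0]],
    [[0,0,1],[0,0,0]],
    [[0,0,1],[0,0,0]],
    [[0,0,0.74],[0,0,0]]
  ]
}}

```text
time: 31.48
tool_pos: [568.3, -16.4, 242.5]
tcp_rot: [3.141, -0.002, -0.007]
contact_force: [-0.0, -0.2, -0.3]
grip_width: 66.1
finger_force: 30.0
```

{"api": "play_rows", "payload": {
  "rows": [
    [[-0.33,0.8,0],[0,0,0.94]],
    [[-0.33,0.8,0],[0,0,0.94]],
    [[-0.33,0.8,0],[0,0,0.94]],
    [[-0.33,0.8,0],[0,0,0.94]],
    [[-0.33,0.8,0],[0,0,0.94]],
    [[-0.33,0.8,0],[0,0,0.94]],
    [[-0.33,0.8,0],[0,0,0.94]],
    [[-0.33,0.8,0],[0,0,0.94]],
    [[0,0,0],[0,0,0.94]],
    [[0,0,0],[0,0,0.94]],
    [[0,0,0],[0,0,0]],
    [[0,0,0],[0,0,0]]
  ]
}}

```text
time: 32.98
tool_pos: [489.0, 175.6, 240.5]
tcp_rot: [3.141, -0.0, 1.303]
contact_force: [-0.2, -0.3, -1.2]
grip_width: 66.4
finger_force: 30.0
```

Run:
```python
from h import *
o=get_obs();print(o["time"],o["tool_pos"],o["tcp_rot"],o["grip_width"])
c=capture("wrist"); L=trace("pot_base","wrist"); 
S2=lambda x,k:potpts(np.array([x[0],x[1],15]),[0,0,1])+potpts(np.array([x[0],x[1],15+k]),[0,0,1])
for d in L:
    M=d["mask"].astype(np.uint8); 
    print(np.round(d["at"]),round(d["p"],2),M.sum(),[(k,r.x.round(1).tolist(),round(r.fun,3)) for k in(0,22,30) for r in[nm(lambda x:-wiou(c,S2(x,k),M,o)[0],[489,264],[6,6])]])
s=capture("side")
for d in trace("pot_base","side"): print("side",np.round(d["at"]),round(d["p"],2),d["mask"].sum(),[(k,r.x.round(1).tolist(),round(r.fun,3)) for k in(0,22,30) for r in[nm(lambda x:-iou(s,S2(x,k),d["mask"]),[489,264],[6,6])]])
```

```text
32.975 [489.02327534 175.5922797  240.53279002] [ 3.14111356e+00 -1.78324409e-04  1.30274679e+00] 66.44127087055445
[132. 459.] 0.76 2521 [(0, [489.0, 264.0], np.float64(-0.0)), (22, [489.0, 264.0], np.float64(-0.0)), (30, [489.0, 264.0], np.float64(-0.0))]
[ 48. 448.] 0.66 2512 [(0, [489.0, 264.0], np.float64(-0.0)), (22, [489.0, 264.0], np.float64(-0.0)), (30, [489.0, 264.0], np.float64(-0.0))]
side [226. 233.] 0.9 929 [(0, [489.0, 264.0], np.float64(-0.0)), (22, [489.0, 264.0], np.float64(-0.0)), (30, [489.0, 264.0], np.float64(-0.0))]
side [187. 349.] 0.73 1384 [(0, [489.0, 264.0], np.float64(-0.0)), (22, [489.0, 264.0], np.float64(-0.0)), (30, [489.0, 264.0], np.float64(-0.0))]
side [264. 296.] 0.69 624 [(0, [486.2, 270.2], np.float64(-0.513)), (22, [485.9, 271.3], np.float64(-0.403)), (30, [487.0, 268.9], np.float64(-0.374))]
side [253. 203.] 0.66 1124 [(0, [489.0, 264.0], np.float64(-0.0)), (22, [489.0, 264.0], np.float64(-0.0)), (30, [489.0, 264.0], np.float64(-0.0))]
```

Run:
```python
from h import *
o=get_obs(); c=capture("wrist"); s=capture("side")
S2=lambda x,k:potpts(np.array([x[0],x[1],15]),[0,0,1])+potpts(np.array([x[0],x[1],15+k]),[0,0,1])
def brown(im,at,r):
    h=cv2.cvtColor(im,cv2.COLOR_RGB2HSV).astype(int); m=((h[...,0]>4)&(h[...,0]<22)&(h[...,1]>90)&(h[...,2]>20)).astype(np.uint8)
    n,l,st,ce=cv2.connectedComponentsWithStats(m); v=l[int(at[0])-r:int(at[0])+r,int(at[1])-r:int(at[1])+r]; v=v[v>0]
    return (l==np.bincount(v).argmax()).astype(np.uint8)
e=wproj(c,np.array([[489,264,80.]]),o)[0][::-1]; M=brown(c["frame"],e,12); print(e,M.sum())
for k in(0,22,30,40):
    r=nm(lambda x:-wiou(c,S2(x,k),M,o)[0],[489,264],[6,6]);print(k,r.x.round(1),r.fun)
M=brown(s["frame"],(250,297),8);print(M.sum())
for k in(0,22,30,40):
    r=nm(lambda x:-iou(s,S2(x,k),M),[489,264],[6,6]);print(k,r.x.round(1),r.fun)
cv2.imwrite("pics/s7.png",s["frame"][:,:,::-1]);cv2.imwrite("pics/w7.png",c["frame"][:,:,::-1])
```

```text
[100.41907617 298.48657119] 3454
0 [487.8 264.8] -0.9580318379160637
22 [488.7 263.5] -0.9132734003172924
30 [491.1 263.8] -0.8676212007033409
40 [487.9 261.5] -0.8090887795736706
1444
0 [490.9 257.6] -0.8077833742304877
22 [488.5 264.7] -0.9477054429028815
30 [488.6 264.3] -0.8788594053374957
40 [488.7 263.7] -0.8043599776411403
```

The side fit gives an offset of 22 mm between the two pots, so the first is nested home at (488.7,264.2). Inserting the last pot.

{"api": "play_rows", "payload": {
  "rows": [
    [[0,1,0],[0,0,0]],
    [[0,1,0],[0,0,0]],
    [[0,0.7,-0.4],[0,0,0]],
    [[0,0.26,-0.8],[0,0,0]],
    [[0,0,-0.8],[0,0,0]],
    [[0,0,-0.5],[0,0,0]],
    [[0,0,-0.4],[0,0,0]],
    [[0,0,-0.4],[0,0,0]],
    [[0,0,-0.4],[0,0,0]],
    [[0,0,-0.3],[0,0,0]],
    [[0,0,0],[0,0,0]],
    [[0,0,0],[0,0,0]]
  ]
}}

```text
time: 34.78
tool_pos: [489.3, 264.6, 120.5]
tcp_rot: [3.141, -0.0, 1.305]
contact_force: [0.8, -0.7, -0.0]
grip_width: 66.4
finger_force: 30.0
```

{"api": "play_rows", "payload": {
  "rows": [
    [[0,0,-0.08],[0,0,0]],
    [[0,0,-0.06],[0,0,0]],
    [[0,0,0],[0,0,0]],
    [[0,0,0],[0,0,0]]
  ]
}}

```text
time: 35.28
tool_pos: [489.1, 264.5, 116.0]
tcp_rot: [3.141, -0.0, 1.305]
contact_force: [-0.2, 1.1, -0.9]
grip_width: 66.2
finger_force: 30.0
```

{"api": "play_rows", "payload": {
  "rows": [
    [[0,0,-0.05],[0,0,0]],
    [[0,0,-0.05],[0,0,0]],
    [[0,0,0],[0,0,0]],
    [[0,0,0],[0,0,0]]
  ]
}}

```text
time: 35.78
tool_pos: [489.1, 264.5, 112.9]
tcp_rot: [3.142, 0.0, 1.305]
contact_force: [0.0, -0.7, -1.1]
grip_width: 66.4
finger_force: 30.0
```

{"api": "play_rows", "payload": {
  "rows": [
    [[0,0,-0.05],[0,0,0]],
    [[0,0,0],[0,0,0]],
    [[0,0,0],[0,0,0]]
  ]
}}

```text
time: 36.15
tool_pos: [489.2, 264.5, 111.6]
tcp_rot: [3.141, -0.0, 1.305]
contact_force: [0.4, -0.7, 0.8]
grip_width: 66.5
finger_force: 30.0
```

{"api": "play_rows", "payload": {
  "rows": [
    [[0,0,-0.04],[0,0,0]],
    [[0,0,-0.02],[0,0,0]],
    [[0,0,0],[0,0,0]],
    [[0,0,0],[0,0,0]]
  ]
}}

```text
time: 36.65
tool_pos: [489.7, 264.7, 110.9]
tcp_rot: [3.14, -0.001, 1.305]
contact_force: [-0.6, -1.1, 8.0]
grip_width: 66.3
finger_force: 30.0
```

Home. I'll release, retreat and verify.

{"api": "play_rows", "payload": {
  "rows": [
    [[0,0,0.03],[0,0,0]],
    [[0,0,0],[0,0,0]],
    [[0,0,0],[0,0,0]],
    [[0,0,0],[0,0,0]],
    [[0,0,0],[0,0,0]]
  ],
  "hand": 1
}}

```text
time: 37.28
tool_pos: [489.0, 264.4, 110.4]
tcp_rot: [-3.142, 0.0, 1.305]
contact_force: [0.6, -0.5, 0.1]
grip_width: 91.5
finger_force: 0.0
```

{"api": "play_rows", "payload": {
  "rows": [
    [[0,0,0.5],[0,0,0]],
    [[0,0,0.8],[0,0,0]],
    [[0,0,1],[0,0,0]],
    [[0,0,1],[0,0,0]],
    [[0,-1,0.7],[0,0,0]],
    [[-0.5,-1,0],[0,0,0]],
    [[-0.5,-1,0],[0,0,0]],
    [[0,0,0],[0,0,0]],
    [[0,0,0],[0,0,0]]
  ]
}}

```text
time: 38.4
tool_pos: [459.6, 174.9, 231.4]
tcp_rot: [3.14, -0.001, 1.305]
contact_force: [-0.3, 0.1, -0.2]
grip_width: 91.7
finger_force: 0.0
```

Run:
```python
from h import *
o=get_obs(); print(o["time"],o["tool_pos"]); c=capture("wrist"); s=capture("side")
def brown(im,at,r):
    h=cv2.cvtColor(im,cv2.COLOR_RGB2HSV).astype(int); m=((h[...,0]>4)&(h[...,0]<22)&(h[...,1]>90)&(h[...,2]>20)).astype(np.uint8)
    n,l,st,ce=cv2.connectedComponentsWithStats(m); v=l[int(at[0])-r:int(at[0])+r,int(at[1])-r:int(at[1])+r]; v=v[v>0]
    return (l==np.bincount(v).argmax()).astype(np.uint8)
M=brown(s["frame"],(245,297),8)
for k in((0,0),(22,22),(22,44),(22,52)):
    r=nm(lambda x:-iou(s,sum([potpts(np.array([x[0],x[1],15+a]),[0,0,1]) for a in (0,*k)],[]),M),[489,264],[6,6]);print(k,r.x.round(1),r.fun)
cv2.imwrite("pics/end.png",np.hstack([cv2.resize(s["frame"][120:380,180:420],(400,433)),cv2.resize(c["frame"][0:260,200:440],(400,433))])[:,:,::-1])
```

```text
38.4 [459.61413105 174.88595694 231.40010581]
(0, 0) [490.3 258.4] -0.6562565573197174
(22, 22) [490.2 258.3] -0.8271286783910848
(22, 44) [488.5 264.1] -0.9544278272559233
(22, 52) [488.6 264.3] -0.8940757995467137
```

View pics/end.png

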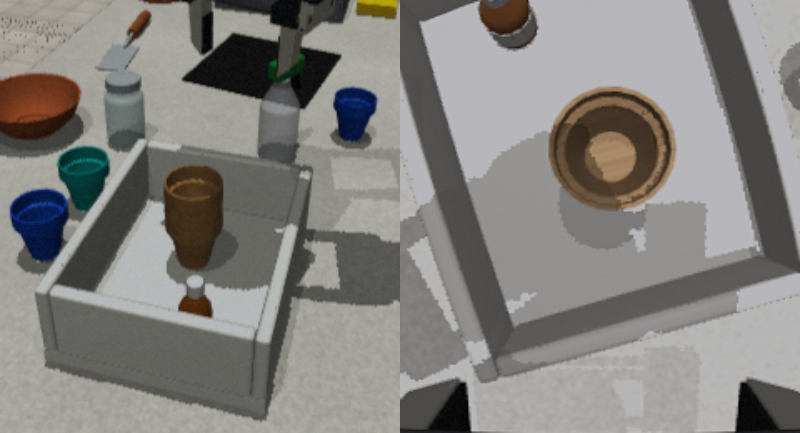

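The picture shows three pots stacked straight in the box at (215,193) in the side crop. The fit gives offsets of 22 and 44 mm at 0.95 IoU. Spray bottle, jar and amber bottle are all standing.

```bash
python3 -c "
from plant import bot; print(bot.close_job())"
```

```text
the job is handed in; nothing more can be done
None
```

The toppled pot was stood upright on the mat and released, then it and the table pot were nested fully home in the box pot; in the last picture the stack was straight, the spray bottle, jar and amber bottle were still standing, and I handed the job in at about 38.5 s.

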